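Lock the tool-rest adjuster of a grinder with its knurled ring

ROBOT

A 6-joint arm with a two-finger parallel gripper is mounted at the origin on the work surface. World frame = base frame: x ahead of the robot, y to its left, z up, the work surface at z = 0. Lengths are in mm, angles in rad, forces in N, time in s.
With the tool pointing down it reaches from about 350 to 875 mm from the base axis. Payload 4.2 kg.
Tool frame: the origin (TCP) lies between the finger pads; the fingertips stand 17 mm ahead of it and the grasp point (between the pads) lies 2 mm behind it (nose_length is the distance from the TCP to the fingertips, in mm); z points along the fingers, y is the direction in which the jaws open and shut (so a half turn about z gives the same grasp; the last joint's range is limited). The gripper opens to 85 mm and grips with 20 to 120 N. Pads are 22 mm wide; open, the fingers measure 114 mm over their backs; the gripper's body (76 mm by 85 mm) begins 54 mm behind the grasp point. The pads swing forward as they close: fully open they stand 13 mm farther back than shut.
Start: joints at [1.552, 0.385, 0.008, 0, -1.194, -0.259], TCP at [171.368, 601.026, 225.512] pointing down, gripper open.
Joint ranges: [-3.14, 3.14], [-1.21, 2.06], [-1.07, 1.41], [-3.16, 2.05], [-2.99, -0.16], [-3.1, 3.1]. Speed limits (rad/s): [2.79, 2.79, 3.14, 3.14, 3.14, 3.14].

INTERFACE

Orientations are given as a unit quaternion [x, y, z, w].
In Python, from bench import * gives the robot as it stands.
- The arm moves only by the tool jog_arm, never from a script. Its argument "increments" is a list of rows, each a list of 4 numbers: the shift along the tool's x, y, z in m, then the turn about the tool's z in degrees. A call has 1 to 10 rows; each row is the pose to reach, as a shift and turn from the pose measured when the call began, along the tool's axes at that moment; what a row does not reach only later rows make up. A row lasts 1/8 s, in which the tool goes at most 62.5 mm and 10.7 degrees, less where a joint would pass 70% of its speed; a pose out of reach is approached as far as the arm can. A call with a gripper value outside its range is refused whole. "hand" is the gripper's target within -1 to 1 (fully open at 1, half-way at 0, shut at -1), set as the call begins (left out, the last holds). The fingers move at their own pace and stop on an object; the grip force is fixed at half the most. Time passes only in rows, so rows that repeat a pose let the fingers close. It gives the time, the measured TCP pose, the force and the opening at its end, in the units of the state.
- read_state(): the state, without advancing time (a new reading comes with each control period).
- get_image(name): name is "scene" or "top"; returns the picture (480x640x3 uint8, red, green, blue); there is no depth.
- calibration(name): a dict with "fx", "fy", "cx", "cy" (pixels), "D" ([k1, k2, p1, p2, k3] as OpenCV has them; the pictures are not rectified), "position" and "rotation" of the camera in the world. Camera axes: x right, y up, looking along -z (the intrinsics and any distortion apply to the point x, -y, -z); pixel columns grow to the right and rows downward; lengths in mm; the calibration is good to about 2 mm. A picture is of the moment at which its call begins. calibration takes no time and is no camera call.
- job_done(): hands the job in, once; it reports no verdict.
The state is a dict: "clock": time; "joints": joint angles; "joint_vel": joint speeds; "joint_efforts": joint torques, N m; "position": TCP position; "ee_rot": TCP orientation; "contact_force": force on the tool from outside, world axes, zero at the start; "wrist_torque": the same for the moment, N m; "gripper_width": finger opening in mm.
Only numpy, scipy, OpenCV 4.12 (cv2) and the standard library are available. Lean on these libraries where they do the work, as an engineer would, in place of code of your own. Each camera call takes 0.05 s, during which the arm holds its last target.

TASK

Lock the tool-rest height adjuster: lower the loose holding spanner onto the square head of the barrel, flat on its shoulder, and with the handle between the two upright stop pins, so that the barrel cannot turn. Then turn the knurled lock ring clockwise (seen from above) until it seats on the housing and nip it up hand-tight, about 1 N m for a moment, without forcing it (not over 1.3 N m) and without letting the barrel turn with the ring. Leave the spanner on, let go, and do not disturb the other things on the bench.

Things in the scene. Friction and masses are not known exactly. Their poses are not given: they have to be found in the camera images.
- adjuster: Grey iron housing fixed to the bench. Origin on the barrel's axis at the bench surface, z up. Base plate 12 mm thick, x = -122 to +48 mm, y = -42 to +42 mm; on it a block 74 x 74 mm up to z = 34 mm, then a round neck 44 mm in diameter up to z = 60 mm; above that the lock ring, then the barrel. The stop pins stand at x = -100 mm.
- stop_pins: Two upright steel pins 10 mm in diameter at x = -100 mm, y = +16 and -16 mm of the adjuster (22 mm free between them), fixed, tops at z = 108 mm. Origin midway between them at z = 12 mm. Between them a grey iron web, 14 mm thick, up to z = 90 mm carries the seated spanner's handle. The handle bears on one pin, 100 mm from the axis, when the ring is tightened (1 N m is about 10 N there).
- pin_gap (a point): Point midway between the two stop pins, 96 mm above the bench: the height of the middle of the seated spanner.
- barrel_head (a point): On the barrel's axis, 96 mm above the bench, axes turning with the barrel and at the start within 3 degrees of the adjuster's. The barrel ends in a square head 20 x 20 mm (sides along x and y) standing on a flat shoulder at z = 90 mm, straight up to z = 103 mm, topped by a short cone (20 to 14 mm diameter) up to z = 107 mm.
- barrel_corner (a point): A top corner of the square head (x = y = +10 mm of the barrel, z = 103 mm); turns with the barrel. The barrel is a threaded stem 32 mm in diameter that turns in the housing against slight friction (0.06 N m), less than that of the ring on it, so the ring drags it round unless it is held. The corner must stay within 5 mm of its start (20 degrees).
- lock_ring: Knurled dark steel ring, 60 mm in diameter, z = 60 to 82 mm, round the barrel. Origin on the axis at the bench surface. Grip it across its diameter, fingers either side of the spanner's head and handle, and turn it in strokes: drag on the barrel 0.16 N m, 0.4 to 1.6 rad clockwise to the seat, which differs each time and is felt by rising torque (then 12 N m per rad). Its yaw does not tell where the seat is.
- ring_mid (a point): Centre of the lock ring, on the axis, half-way up it (z = 71 mm).
- spanner: Loose holding spanner, flat on the bench left or right of the adjuster: bright steel bar 12 mm thick, about 0.2 kg. Origin under the centre of its square hole, z up. Head 36 x 36 mm with a square through hole 21.6 mm wide, sides along x and y; handle 16 mm wide from the head to x = -125 mm. Seated, its underside is at z = 90 mm and its x axis is within a few degrees of the adjuster's.
- spanner_hole (a point): Centre of the spanner's square hole, half-way up its thickness.
- spanner_grip (a point): Point on the spanner's handle 55 mm from the hole's centre (x = -55 mm), half-way up: the place to grip, across the 16 mm width.
- spanner_tail (a point): Point on the spanner's handle 100 mm from the hole's centre (x = -100 mm), half-way up; comes to the pin gap when the spanner is seated.
- wire_wheel: Bystander: round wire wheel 98 mm in diameter, 34 mm high, lying flat, on the other side of the adjuster from the spanner. Origin under its centre. Leave alone.
- blank: Bystander: dark steel knife blank, 215 mm long and 6 mm thick, lying flat beyond the adjuster. Leave alone.
- tin: Bystander: plain round metal tin 68 mm in diameter and 75 mm high, beyond the adjuster to the right. Leave alone.

How it is judged:
By the outcome, as a careful person would: the job done as asked, in the order asked, and still so for the second after the job is handed in, with the robot touching nothing.
It also fails if it takes over 72 s, if anything falls off the work surface, if the arm or the gripper's body presses on something with over 40 N, if the wrist force passes 120 N, or if a joint passes its speed limit or range.

## Working session

There is one attempt and no reset: what is moved stays moved. The work goes in short steps, Python scripts to look and compute and a tool call to move; the robot and the scene stay as the last step left them, time stands still between calls to the robot, and variables do not carry over. Pictures are saved under pics/ and viewed, and the job is handed in when it is done.

Besides the shell and the picture viewer there is one more tool, called after ">>>" as name(argument=value, ...) on one line, values as JSON. jog_arm: Moves the arm, as the interface text tells. Its arguments: {"type":"object","properties":{"increments":{"type":"array"},"hand":{"type":"number"}},"required":["increments"]}

```bash
mkdir -p pics; ls; python3 - <<'E'
from bench import *
import cv2
s=read_state(); print(s)
for n in("scene","top"):
    c=calibration(n);print(n,c)
    cv2.imwrite(f"pics/{n}0.png",get_image(n)[:,:,::-1])
E
```

```text
pics
{'clock': 0.0, 'joints': array([ 1.55163998e+00,  3.85565941e-01,  6.62830184e-03, -4.96519685e-04,
       -1.19396003e+00, -2.58592774e-01]), 'joint_vel': array([-9.74825182e-05, -5.46598777e-04, -6.06926200e-04,  7.53063143e-04,
       -8.25762542e-05, -8.81278879e-04]), 'joint_efforts': array([ 1.56611291e-04, -3.92290020e+01,  1.88393390e+01,  4.18633461e+00,
       -4.62568642e-03,  5.26199585e-06]), 'position': array([171.19376376, 600.49018724, 224.41724432]), 'ee_rot': array([ 9.90359160e-01, -1.38519232e-01, -1.03608464e-04,  1.07070846e-03]), 'contact_force': array([-0.08786471, -0.23522557,  0.47961779]), 'wrist_torque': array([0.02182678, 0.01351408, 0.00680602]), 'gripper_width': 85.5217448003634}
scene {'fx': 452.05000938584095, 'fy': 452.05000938584095, 'cx': 315.3005637867833, 'cy': 234.49743475346511, 'D': array([-0.03093904,  0.        ,  0.        ,  0.        ,  0.        ]), 'position': array([1068.76376692,   97.21906717,  901.62226739]), 'rotation': array([0.16925635, 0.21874778, 0.74783564, 0.60352593])}
top {'fx': 543.8534392485822, 'fy': 543.8534392485822, 'cx': 317.7780769767424, 'cy': 233.94124715402904, 'D': array([0.03352835, 0.        , 0.        , 0.        , 0.        ]), 'position': array([ 494.88502334,   20.1695894 , 1212.14619148]), 'rotation': array([-0.0137012 ,  0.03878483,  0.70945138, -0.70355295])}
```

View pics/scene0.png

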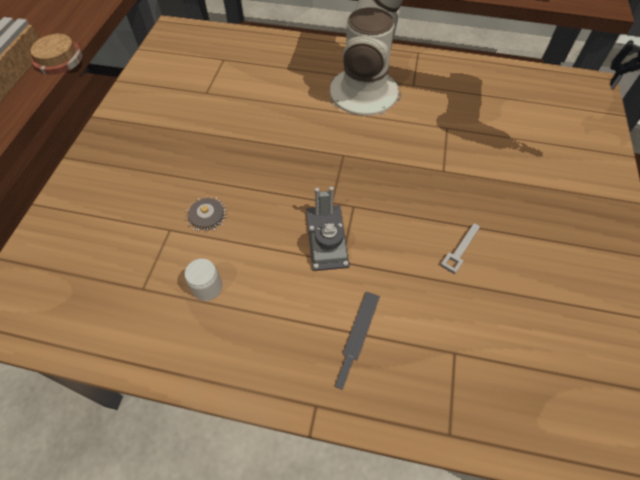

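View pics/top0.png

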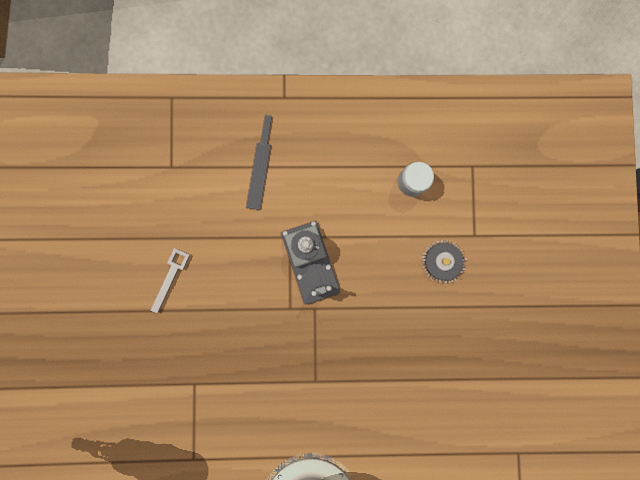

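The top view shows the spanner's hole near (179,258) and its tail near (155,311). The adjuster's barrel is near (306,244) and the pins near (321,291). Next I'll measure from crops.

```bash
cat > h.py <<'E'
import numpy as np, cv2
from scipy.spatial.transform import Rotation as R
from bench import *
def ray(n,uv):
    c=calibration(n);K=np.array([[c['fx'],0,c['cx']],[0,c['fy'],c['cy']],[0,0,1]])
    p=cv2.undistortPoints(np.array(uv,float).reshape(-1,1,2),K,c['D']).reshape(-1,2)
    d=np.c_[p[:,0],-p[:,1],-np.ones(len(p))]
    return c['position'],R.from_quat(c['rotation']).apply(d)
def plane(n,uv,z):
    o,d=ray(n,uv); return o+d*((z-o[2])/d[:,2])[:,None]
def proj(n,P):
    c=calibration(n);K=np.array([[c['fx'],0,c['cx']],[0,c['fy'],c['cy']],[0,0,1]])
    q=R.from_quat(c['rotation']).inv().apply(np.atleast_2d(P)-c['position'])*[1,-1,-1]
    return cv2.projectPoints(q,np.zeros(3),np.zeros(3),K,c['D'])[0].reshape(-1,2)
def two(uv1,uv2):
    o1,d1=ray("scene",uv1);o2,d2=ray("top",uv2);d1=d1[0];d2=d2[0]
    t=np.linalg.lstsq(np.c_[d1,-d2],o2-o1,rcond=None)[0]
    a=o1+d1*t[0];b=o2+d2*t[1];return (a+b)/2,np.linalg.norm(a-b)
E
python3 - <<'E'
from h import *
ims={}
for n,x,y,w,h in(("scene",290,175,75,100),("top",270,210,80,100),("scene",430,215,60,60),("top",140,240,60,80)):
    im=cv2.imread(f"pics/{n}0.png")
    c=cv2.resize(im[y:y+h,x:x+w],None,fx=6,fy=6,interpolation=cv2.INTER_CUBIC); ims[n,x]=c
a=np.zeros((600,800,3),np.uint8)
l=list(ims.values())
a[:600,:450]=l[0][:600,:450]; cv2.imwrite("pics/c1.png",l[0]);cv2.imwrite("pics/c2.png",l[1])
b=np.zeros((480,730,3),np.uint8);b[:360,:360]=l[2];b[:480,365:725]=l[3];cv2.imwrite("pics/c3.png",b)
E
```

```text
(no output)
```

View pics/c1.png

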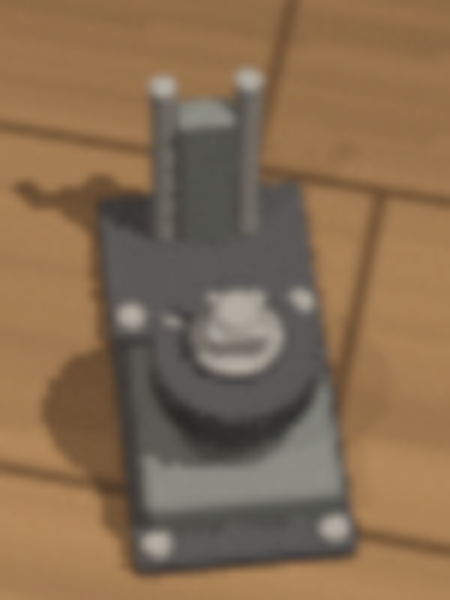

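View pics/c2.png

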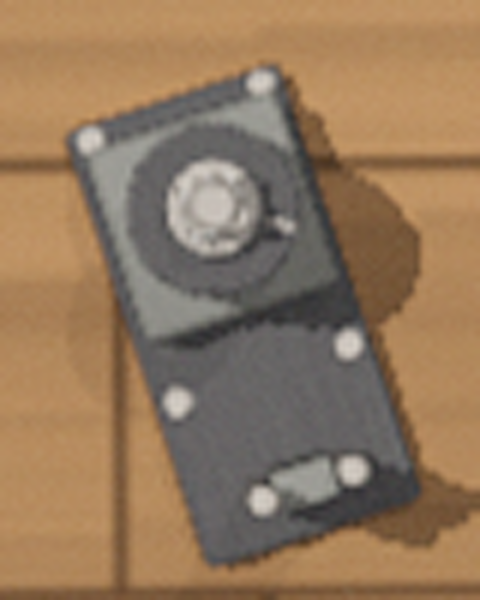

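View pics/c3.png

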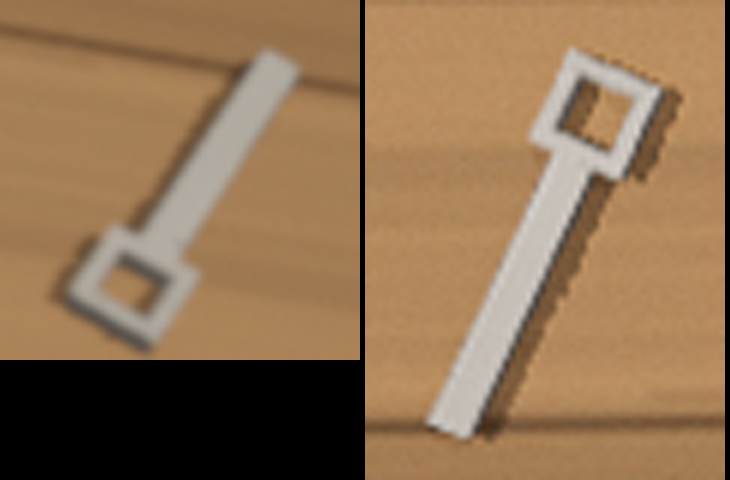

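```bash
python3 - <<'E'
from h import *
def f(x0,y0,pts): return (np.array(pts,float)+.5)/6-.5+[x0,y0]
np.set_printoptions(precision=1,suppress=True)
pt=f(270,210,[(263,500),(353,470)]);ps=f(290,175,[(162,87),(249,78)])
for i in range(2): print("pin two",*two(ps[i],pt[i]),plane("top",pt[i],108),plane("scene",ps[i],108))
ct=f(270,210,[(213,203)]);cs=f(290,175,[(238,304)])
print("cone",*two(cs,ct),plane("top",ct,107),plane("scene",cs,107))
T=plane("top",f(270,210,[(213,566),(420,495),(66,135),(275,66)]),12);print("base",T)
S=plane("scene",f(290,175,[(100,200),(300,187),(137,573),(355,551)]),12);print("baseS",S)
for n,B in(("top",T),("scene",S)):
    d=(B[2]+B[3]-B[0]-B[1]);d/=np.linalg.norm(d);print(n,"yaw",np.degrees(np.arctan2(d[1],d[0])),"axis",B.mean(0)+d*37,[np.linalg.norm(B[0]-B[1]),np.linalg.norm(B[0]-B[2])])
# spanner via mask
for n,(x,y,w,h) in(("top",(140,240,60,80)),("scene",(430,215,60,60))):
    im=cv2.imread(f"pics/{n}0.png");c=cv2.resize(im[y:y+h,x:x+w],None,fx=6,fy=6,interpolation=cv2.INTER_CUBIC)
    hsv=cv2.cvtColor(c,cv2.COLOR_BGR2HSV);m=((hsv[:,:,1]<60)&(hsv[:,:,2]>130)).astype(np.uint8)
    cs,hi=cv2.findContours(m,cv2.RETR_CCOMP,cv2.CHAIN_APPROX_NONE)
    k=max(range(len(cs)),key=lambda i:cv2.contourArea(cs[i]) if hi[0][i][3]<0 else 0)
    P=plane(n,f(x,y,cs[k][:,0]),12)
    r=cv2.minAreaRect(P[:,:2].astype(np.float32));print(n,r)
    # handle line
    mm=np.zeros_like(m);cv2.drawContours(mm,cs,k,1,-1)
    v,u=np.nonzero(mm);P=plane(n,f(x,y,np.c_[u,v]),12)[:,:2]
    bx=cv2.boxPoints(r);e=[bx[1]-bx[0],bx[2]-bx[1]];d=max(e,key=np.linalg.norm);d=d/np.linalg.norm(d)
    d=d*np.sign(d[0]);s=P@d
    for _ in range(3):
        s=P@d;t=s-s.min();hsel=P[(t>8)&(t<100)];vx=cv2.fitLine(hsel.astype(np.float32),2,0,.01,.01).ravel();d=vx[:2]*np.sign(vx[0])
    s=P@d;tail=hsel.mean(0)+d*(s.min()-hsel.mean(0)@d);top=hsel.mean(0)+d*(s.max()-hsel.mean(0)@d)
    hd=P[(s-s.min()>112)].mean(0);print("yaw",np.degrees(np.arctan2(d[1],d[0])),"len",s.max()-s.min(),"hole from tail",tail+125*d,"from front",top-18*d,"head mean",hd)
    for j in range(len(cs)):
        if hi[0][j][3]==k and cv2.contourArea(cs[j])>200: print("hole rim",cv2.minAreaRect(plane(n,f(x,y,cs[j][:,0]),12)[:,:2].astype(np.float32)))
E
```

```text
pin two [460.6 -25.5 102.5] 32.46948669495647 [[457.5  -9.5 108. ]] [[467.7 -40.5 108. ]]
pin two [465.9 -24.  118.2] 30.823235520290734 [[467.3 -39.9 108. ]] [[457. -10. 108.]]
cone [557.6   6.4 111. ] 0.43827423770355345 [[557.8   6.6 107. ]] [[555.1   5.7 107. ]]
base [[430.5   6.4  12. ]
 [455.5 -69.6  12. ]
 [588.7  59.3  12. ]
 [613.8 -17.9  12. ]]
baseS [[456.1 -69.4  12. ]
 [433.2   8.   12. ]
 [617.8 -18.2  12. ]
 [592.   58.9  12. ]]
top yaw 18.284858634181457 axis [557.3   6.1  12. ] [np.float64(80.0294593151359), np.float64(166.77765650941564)]
scene yaw 17.67606613161717 axis [560.    6.1  12. ] [np.float64(80.79208928884856), np.float64(169.5861167068764)]
top ((483.6955871582031, 304.7880859375), (37.008628845214844, 144.128662109375), 65.90262603759766)
yaw -24.196625 len 144.13432997542412 hole from tail [532.1 283.3] from front [533.1 282.9] head mean [534.6 282.1]
hole rim ((532.3349609375, 283.3291931152344), (22.879589080810547, 22.699426651000977), 66.64241027832031)
scene ((484.00732421875, 304.50146484375), (37.44847106933594, 143.7133331298828), 65.31909942626953)
yaw -24.379375 len 143.82696403757973 hole from tail [532.4 282.5] from front [533.1 282.1] head mean [534.8 281.4]
hole rim ((532.9876708984375, 282.6019592285156), (21.305574417114258, 22.623178482055664), 65.85807037353516)
```

>>> jog_arm(increments=[[0.38,0.199,0.105,8.4],[0.38,0.199,0.105,8.4],[0.38,0.199,0.105,8.4],[0.38,0.199,0.105,8.4],[0.38,0.199,0.105,8.4],[0.38,0.199,0.105,8.4],[0.38,0.199,0.105,8.4],[0.38,0.199,0.105,8.4],[0.38,0.199,0.105,8.4],[0.38,0.199,0.105,8.4]], hand=0)

```text
clock: 1.35
position: [481.5, 305.8, 120.3]
ee_rot: [0.978, -0.21, 0.0, 0.001]
contact_force: [0.5, -0.1, 0.2]
gripper_width: 42.7
```

>>> jog_arm(increments=[[0.001,0,0.05,0],[0.001,0,0.085,0],[0.001,0,0.1,0],[0.001,0,0.1,0],[0.001,0,0.1,0]])

```text
clock: 1.98
position: [483.1, 306.5, 21.9]
ee_rot: [0.978, -0.209, 0.001, -0.001]
contact_force: [0.0, 0.8, 0.1]
gripper_width: 42.7
```

```bash
cat > look.py <<'E'
import sys
from h import *
tag=sys.argv[1]
for a in sys.argv[2:]:
    n,x,y,w,hh,s=a.split(',');x,y,w,hh,s=map(int,(x,y,w,hh,s))
    im=get_image(n)[:,:,::-1];cv2.imwrite(f"pics/{tag}_{n}_full.png",im)
    cv2.imwrite(f"pics/{tag}_{n}.png",cv2.resize(im[y:y+hh,x:x+w],None,fx=s,fy=s,interpolation=cv2.INTER_CUBIC))
s=read_state();print({k:np.round(s[k],3) for k in('clock','position','ee_rot','contact_force','wrist_torque','gripper_width','joints')})
E
python3 look.py g1 scene,420,180,100,100,5
```

```text
{'clock': np.float64(2.025), 'position': array([483.152, 306.409,  22.016]), 'ee_rot': array([ 0.978, -0.209,  0.001, -0.001]), 'contact_force': array([0.566, 0.831, 0.132]), 'wrist_torque': array([-0.028,  0.03 , -0.003]), 'gripper_width': np.float64(42.864), 'joints': array([ 0.849,  0.519, -0.363,  0.002, -0.686,  0.298])}
```

View pics/g1_scene.png

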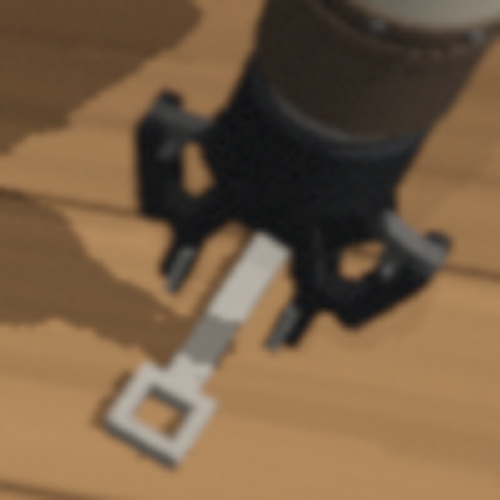

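The scene picture shows the fingers straddling the handle, tips near (175,280) and (285,335) in the crop. I'll go 2 mm lower and close.

>>> jog_arm(increments=[[0,0,0.002,0],[0,0,0.002,0],[0,0,0.002,0],[0,0,0.002,0],[0,0,0.002,0],[0,0,0.002,0]], hand=-1)

```text
clock: 2.78
position: [483.1, 306.4, 19.9]
ee_rot: [0.978, -0.21, 0.001, -0.001]
contact_force: [-0.4, -1.3, 0.8]
gripper_width: 0.2
```

```bash
python3 look.py g2 scene,420,180,100,100,5 top,130,230,90,100,5
```

```text
{'clock': np.float64(2.875), 'position': array([483.157, 306.369,  19.971]), 'ee_rot': array([ 0.978, -0.21 ,  0.001, -0.001]), 'contact_force': array([-0.201, -0.087, -0.191]), 'wrist_torque': array([-0.028, -0.033,  0.013]), 'gripper_width': np.float64(0.217), 'joints': array([ 0.849,  0.522, -0.365,  0.002, -0.682,  0.298])}
```

View pics/g2_scene.png

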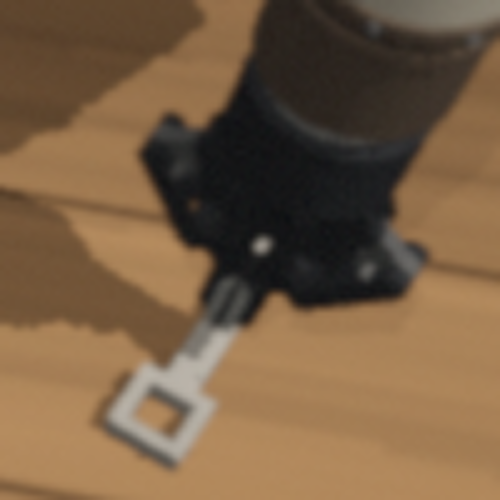

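View pics/g2_top.png

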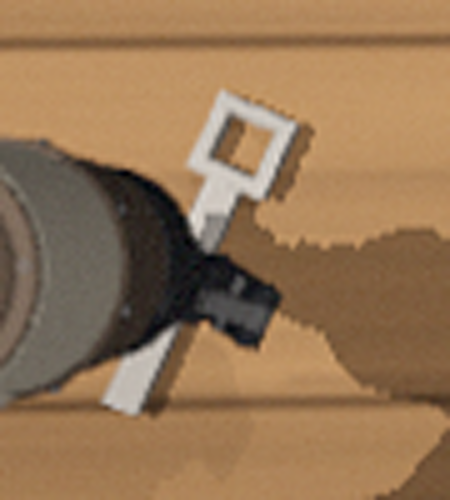

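```bash
python3 - <<'E'
from h import *
for z in (3,10,15,20,30,40,60,80):
    P=[483.1,306.4,z];print(z,(proj("scene",P)-[420,180])*5,(proj("top",P)-[130,230])*5)
E
```

```text
3 [[213.18635972 335.56791515]] [[188.84054248 256.34890101]]
10 [[217.22772537 327.81066328]] [[184.97728278 256.55098862]]
15 [[220.14236159 322.21526488]] [[182.18970252 256.69682345]]
20 [[223.08060218 316.57382016]] [[179.37835795 256.84391525]]
30 [[229.02903417 305.15053382]] [[173.68314749 257.14193541]]
40 [[235.07534207 293.53619684]] [[167.88914116 257.44518334]]
60 [[247.47124321 269.71518253]] [[155.99425512 258.06792348]]
80 [[260.28841228 245.07079568]] [[143.67178216 258.71330875]]
```

The scene crop shows the closed fingertips just above the handle at about (225,320), so they're higher than expected. I'll find the real tip height by touch.

>>> jog_arm(increments=[[0,0,0.001,0],[0,0,0.002,0],[0,0,0.002,0]])

```text
clock: 3.25
position: [483.1, 306.3, 17.8]
ee_rot: [0.978, -0.209, 0.001, -0.001]
contact_force: [-0.0, -1.1, 0.2]
gripper_width: -0.1
```

>>> jog_arm(increments=[[0,0,0.001,0],[0,0,0.002,0],[0,0,0.003,0],[0,0,0.003,0]])

```text
clock: 3.75
position: [483.0, 306.2, 14.7]
ee_rot: [0.978, -0.21, 0.001, -0.0]
contact_force: [-0.4, 0.2, 0.4]
gripper_width: 0.4
```

```bash
python3 look.py g3 scene,440,200,60,60,10
```

```text
{'clock': np.float64(3.8), 'position': array([483.079, 306.297,  14.778]), 'ee_rot': array([ 0.978, -0.21 ,  0.001, -0.001]), 'contact_force': array([-0.686, -0.123, -0.052]), 'wrist_torque': array([-0.012, -0.015, -0.048]), 'gripper_width': np.float64(-0.132), 'joints': array([ 0.849,  0.53 , -0.368,  0.002, -0.671,  0.298])}
```

View pics/g3_scene.png

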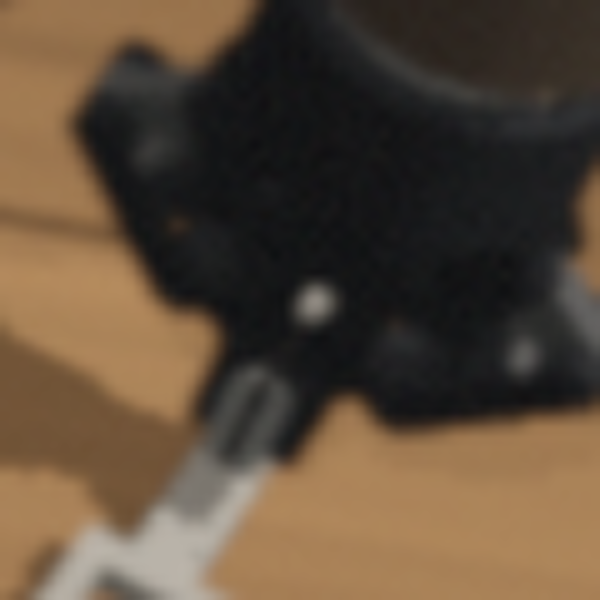

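>>> jog_arm(increments=[[0,0,0.001,0],[0,0,0.002,0],[0,0,0.002,0]])

```text
clock: 4.18
position: [483.0, 306.2, 12.6]
ee_rot: [0.978, -0.21, 0.001, -0.0]
contact_force: [0.1, 0.1, 0.6]
gripper_width: 0.3
```

>>> jog_arm(increments=[[0,0,0.001,0],[0,0,0.002,0],[0,0,0.002,0]])

```text
clock: 4.55
position: [483.0, 306.2, 10.5]
ee_rot: [0.978, -0.21, 0.001, -0.0]
contact_force: [-0.4, -0.1, 0.6]
gripper_width: -0.3
```

>>> jog_arm(increments=[[0,0,0.001,0],[0,0,0.002,0],[0,0,0.002,0]])

```text
clock: 4.92
position: [482.9, 306.1, 8.4]
ee_rot: [0.978, -0.21, 0.001, -0.0]
contact_force: [-0.9, -0.2, -0.4]
gripper_width: 0.0
```

```bash
python3 look.py g4 scene,440,200,60,60,10 top,140,240,80,80,7
```

```text
{'clock': np.float64(5.025), 'position': array([482.982, 306.181,   8.514]), 'ee_rot': array([ 0.978, -0.209,  0.001, -0.   ]), 'contact_force': array([-1.174,  0.809, -0.006]), 'wrist_torque': array([0.006, 0.017, 0.021]), 'gripper_width': np.float64(0.003), 'joints': array([ 0.849,  0.539, -0.373,  0.002, -0.657,  0.298])}
```

View pics/g4_scene.png

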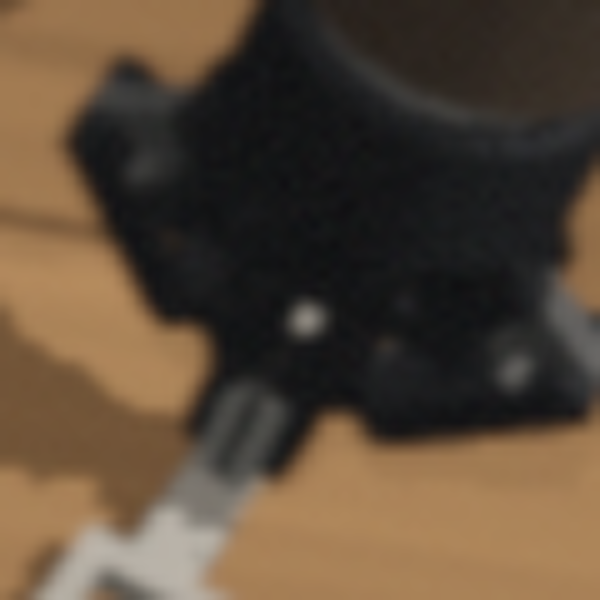

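View pics/g4_top.png

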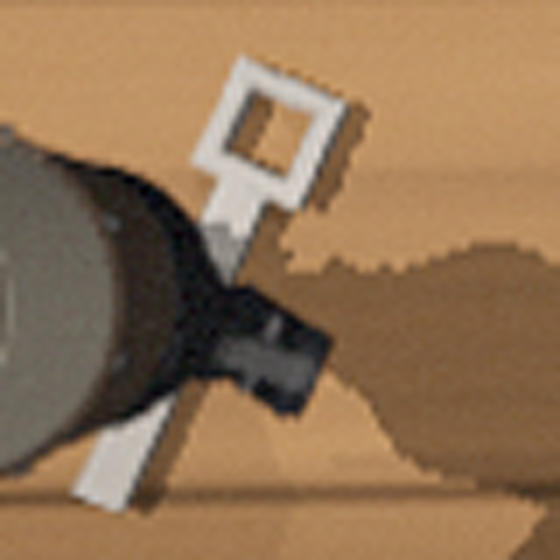

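```bash
python3 - <<'E'
from h import *
for z in (0,5,10,12,15,20,25,30):
    P=[482.9+10,306.1-4.5,z];print(z,(proj("scene",P)-[440,200])*10)
E
```

```text
0 [[199.90910766 509.95292833]]
5 [[205.57922116 499.02600331]]
10 [[211.29514061 488.00941495]]
12 [[213.59445671 483.57742977]]
15 [[217.05741488 476.90207089]]
20 [[222.86660147 465.7028612 ]]
25 [[228.72326671 454.41065807]]
30 [[234.62798594 443.02431544]]
```

>>> jog_arm(increments=[[0,0,0.0005,0],[0,0,0.001,0],[0,0,0.001,0]])

```text
clock: 5.4
position: [482.9, 306.1, 7.5]
ee_rot: [0.978, -0.21, 0.001, -0.0]
contact_force: [-0.1, -0.3, -0.0]
gripper_width: -0.1
```

>>> jog_arm(increments=[[0,0,0.0005,0],[0,0,0.001,0],[0,0,0.001,0]])

```text
clock: 5.78
position: [482.9, 306.1, 6.4]
ee_rot: [0.978, -0.209, 0.001, -0.0]
contact_force: [0.3, 0.1, 0.1]
gripper_width: 0.2
```

>>> jog_arm(increments=[[0,0,0.0005,0],[0,0,0.001,0],[0,0,0.001,0]])

```text
clock: 6.15
position: [483.0, 306.2, 6.3]
ee_rot: [0.978, -0.209, 0.001, -0.0]
contact_force: [-2.1, -1.2, 6.4]
gripper_width: -0.1
```

Contact came at a reading of z≈6.4, so the fingertips are at about z_read+5.6. That is a 22.6 mm offset from the stated geometry. I'll lift, open, go down to z_read≈-2.5 and close.

>>> jog_arm(increments=[[0,0,-0.004,0],[0,0,-0.004,0],[0,0,-0.004,0]], hand=-0.2)

```text
clock: 6.52
position: [482.9, 306.1, 10.1]
ee_rot: [0.978, -0.209, 0.001, -0.0]
contact_force: [0.2, 0.6, -0.1]
gripper_width: 34.3
```

>>> jog_arm(increments=[[0,0,0.006,0],[0,0,0.012,0],[0,0,0.0125,0],[0,0,0.0125,0]])

```text
clock: 7.02
position: [482.9, 306.1, -2.6]
ee_rot: [0.978, -0.209, 0.001, -0.0]
contact_force: [-0.6, -0.1, 0.4]
gripper_width: 34.0
```

>>> jog_arm(increments=[[0,0,0,0],[0,0,0,0],[0,0,0,0],[0,0,0,0],[0,0,0,0]], hand=-1)

```text
clock: 7.65
position: [483.1, 306.3, -2.2]
ee_rot: [0.978, -0.209, 0.001, -0.0]
contact_force: [-1.1, 1.0, 4.7]
gripper_width: 13.5
```

>>> jog_arm(increments=[[0,0,-0.001,0],[0,0,-0.001,0],[0,0,-0.001,0]])

```text
clock: 8.02
position: [482.7, 305.9, -1.8]
ee_rot: [0.978, -0.209, 0.001, 0.0]
contact_force: [0.6, 0.3, -1.9]
gripper_width: 14.1
```

```bash
python3 look.py g5 scene,440,200,60,60,10
```

```text
{'clock': np.float64(8.075), 'position': array([482.83 , 305.972,  -1.676]), 'ee_rot': array([ 0.978, -0.209,  0.001,  0.   ]), 'contact_force': array([-0.929,  0.814, -2.611]), 'wrist_torque': array([-0.086,  0.002,  0.006]), 'gripper_width': np.float64(14.09), 'joints': array([ 0.849,  0.555, -0.38 ,  0.002, -0.636,  0.298])}
```

View pics/g5_scene.png

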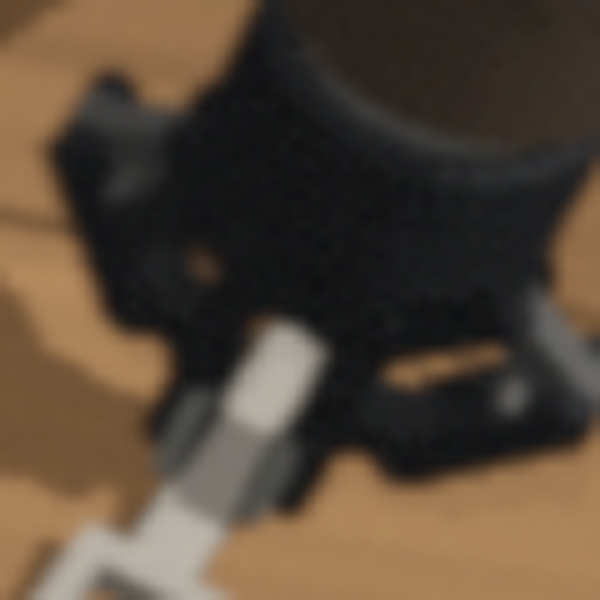

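The crop shows the handle held between the pads near (230,440), with about 14 mm read. Lifting.

>>> jog_arm(increments=[[0,0,-0.03,0],[0,0,-0.08,0],[0,0,-0.13,0],[0,0,-0.142,0],[0,0,-0.142,0],[0,0,-0.142,0]])

```text
clock: 8.82
position: [481.5, 305.1, 138.2]
ee_rot: [0.978, -0.21, -0.001, 0.002]
contact_force: [0.2, -0.2, -3.2]
gripper_width: 13.7
```

>>> jog_arm(increments=[[0.018,0.033,0,-5],[0.04,0.075,0,-11],[0.066,0.123,0,-18],[0.093,0.172,0,-26],[0.12,0.222,0,-33],[0.14,0.26,0,-39],[0.151,0.2785,0,-42.3],[0.151,0.2785,0,-42.3],[0.151,0.2785,0,-42.3]])

```text
clock: 9.95
position: [504.6, -10.7, 138.0]
ee_rot: [0.988, 0.157, -0.002, 0.001]
contact_force: [-1.7, -0.2, -2.2]
gripper_width: 14.0
```

```bash
python3 look.py p1 scene,280,150,100,120,5 top,250,190,110,120,5
```

```text
{'clock': np.float64(10.05), 'position': array([504.855, -10.143, 138.565]), 'ee_rot': array([ 0.987,  0.158, -0.002,  0.001]), 'contact_force': array([-0.119, -0.82 , -1.965]), 'wrist_torque': array([ 0.033, -0.03 ,  0.011]), 'gripper_width': np.float64(13.863), 'joints': array([ 0.303,  0.269, -0.405,  0.003, -0.9  ,  1.582])}
```

View pics/p1_scene.png

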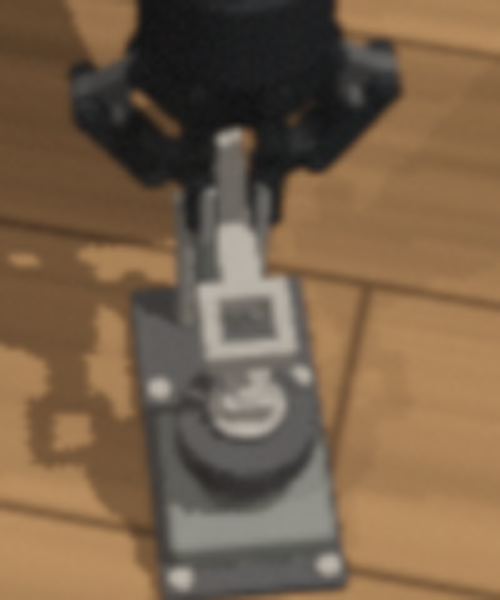

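View pics/p1_top.png

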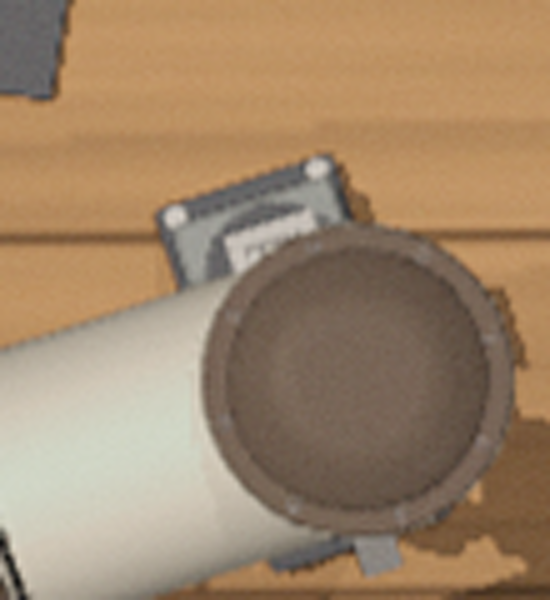

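```bash
python3 - <<'E'
from h import *
np.set_printoptions(precision=1,suppress=True)
f=lambda p,x,y:(np.array(p,float)+.5)/5-.5+[x,y]
L=f([(300,346),(208,353)],280,150);T=f([(223,240),(312,207)],250,190)
for i in range(2): print(two(L[i],T[i]))
for z in(148,152.5,157):
    print(z,"scene front",plane("scene",L,z)[:,:2].ravel(),"top front",plane("top",T,z)[:,:2].ravel())
    H=plane("scene",f([(220,300),(272,297),(277,338),(225,342)],280,150),z);print(" hole",H[:,:2].mean(0))
    d=plane("top",T,z);e=d[0]-d[1];print(" topyaw",np.degrees(np.arctan2(-e[0],e[1])), "hole from top front",d.mean(0)-18*np.array([e[1],-e[0],0])/np.linalg.norm(e))
im=cv2.imread("pics/p1_scene_full.png")[190:240,300:360]
cv2.imwrite("pics/z1.png",cv2.resize(im,None,fx=12,fy=12,interpolation=cv2.INTER_CUBIC))
im=cv2.imread("pics/p1_top_full.png")[215:265,275:335]
cv2.imwrite("pics/z2.png",cv2.resize(im,None,fx=12,fy=12,interpolation=cv2.INTER_CUBIC))
E
```

```text
(array([566.6,  28.3, 154.7]), np.float64(0.10172481293626323))
(array([579.1,  -6.5, 157.2]), np.float64(0.024381677422924193))
148 scene front [562.   27.7 573.   -7.8] top front [567.1  28.3 579.8  -6.7]
 hole [553.4   4.8]
 topyaw 19.993322750311734 hole from top front [556.5   4.6 148. ]
152.5 scene front [565.1  28.1 576.   -7.2] top front [566.7  28.3 579.4  -6.6]
 hole [556.5   5.4]
 topyaw 19.993322750311908 hole from top front [556.2   4.7 152.5]
157 scene front [568.1  28.5 578.9  -6.5] top front [566.4  28.2 579.1  -6.5]
 hole [559.6   6. ]
 topyaw 19.993322750311915 hole from top front [555.8   4.7 157. ]
```

View pics/z1.png

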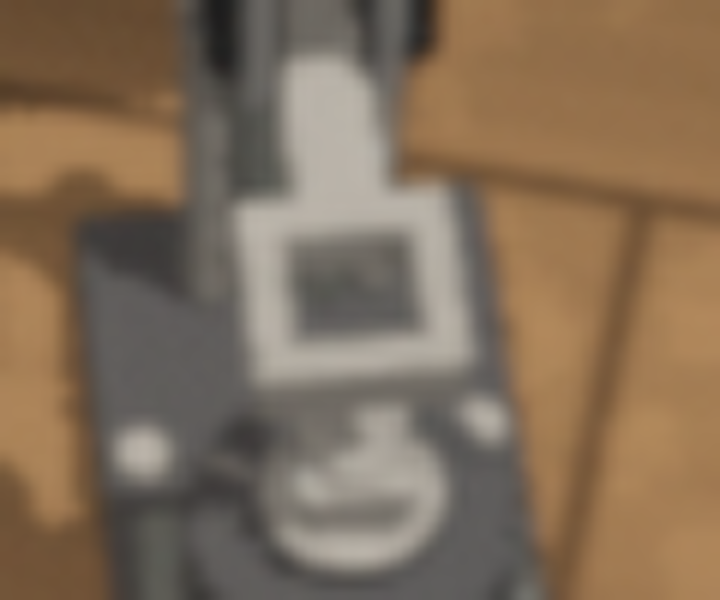

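View pics/z2.png

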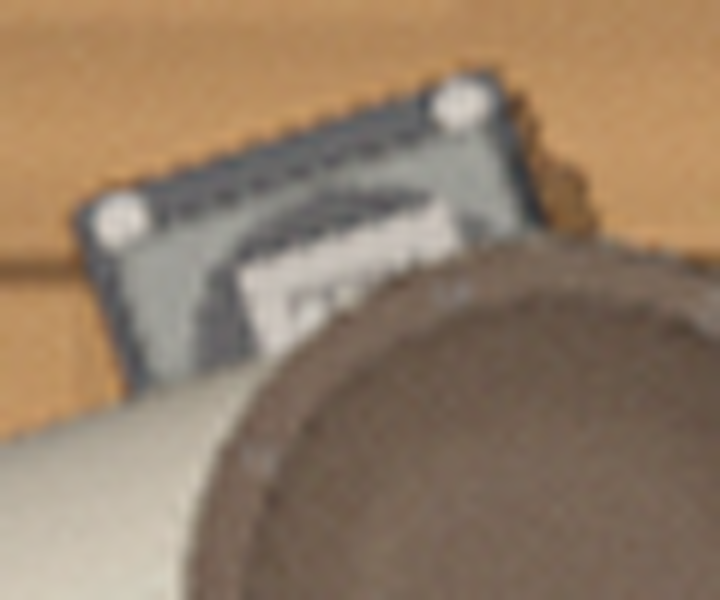

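```bash
python3 - <<'E'
from h import *
np.set_printoptions(precision=1,suppress=True)
f=lambda p,x,y,s:(np.array(p,float)+.5)/s-.5+[x,y]
L=f([(476,362),(258,385),(452,185),(232,205)],300,190,12);T=f([(240,268),(445,198)],275,215,12)
for i in range(2): print(two(L[i],T[i]))
for z in(150,152.5,155):
    C=plane("scene",L,z);print(z,"scene outer centre",C.mean(0)[:2], "hole",plane("scene",f([(290,238),(412,232),(427,330),(298,338)],300,190,12),z).mean(0)[:2])
    e=(C[0]-C[1]);g=C[:2].mean(0)-C[2:].mean(0);print(" yaw",np.degrees(np.arctan2(-e[0],e[1])),np.degrees(np.arctan2(g[1],g[0])),np.linalg.norm(e),np.linalg.norm(g))
    d=plane("top",T,z);e=d[0]-d[1];print(" topyaw",np.degrees(np.arctan2(-e[0],e[1])),np.linalg.norm(e), "hole from top front",d.mean(0)-18*np.array([e[1],-e[0],0])/np.linalg.norm(e))
E
```

```text
(array([568.1,  27.7, 153.5]), np.float64(0.296609704090147))
(array([579.4,  -6.3, 152.6]), np.float64(0.8859865823488571))
150 scene outer centre [554.2   4.5] hole [554.3   4.9]
 yaw 19.18639849954196 18.01303412953915 36.67592867262114 36.80554662943192
 topyaw 18.501401677263196 35.34484042814109 hole from top front [556.9   5.1 150. ]
152.5 scene outer centre [556.    4.8] hole [556.1   5.2]
 yaw 19.18639849954202 18.013034129539164 36.55393944257921 36.68312627207229
 topyaw 18.501401677263246 35.26164839508633 hole from top front [556.7   5.1 152.5]
155 scene outer centre [557.7   5.1] hole [557.8   5.6]
 yaw 19.186398499542083 18.013034129539125 36.43195021253725 36.56070591471277
 topyaw 18.50140167726313 35.17845636203153 hole from top front [556.5   5.2 155. ]
```

The spanner hole is at about (556.5, 5.1) and the axis at (557.5, 6.2), with yaw agreeing within 1°. I'll correct and lower to just above the cone.

>>> jog_arm(increments=[[0.0013,-0.0007,0.01,0],[0.0013,-0.0007,0.022,0],[0.0013,-0.0007,0.028,0],[0.0013,-0.0007,0.028,0],[0.0013,-0.0007,0.028,0]])

```text
clock: 10.68
position: [506.1, -9.2, 110.7]
ee_rot: [0.987, 0.158, -0.002, 0.002]
contact_force: [-0.1, -0.4, -2.4]
gripper_width: 13.6
```

```bash
python3 look.py p2 scene,300,190,60,50,12 top,275,215,60,50,12
```

```text
{'clock': np.float64(10.775), 'position': array([506.082,  -9.136, 110.936]), 'ee_rot': array([ 0.987,  0.158, -0.001,  0.001]), 'contact_force': array([-0.159,  0.541, -1.606]), 'wrist_torque': array([-0.03 ,  0.021,  0.022]), 'gripper_width': np.float64(13.646), 'joints': array([ 0.305,  0.306, -0.437,  0.003, -0.831,  1.581])}
```

View pics/p2_scene.png

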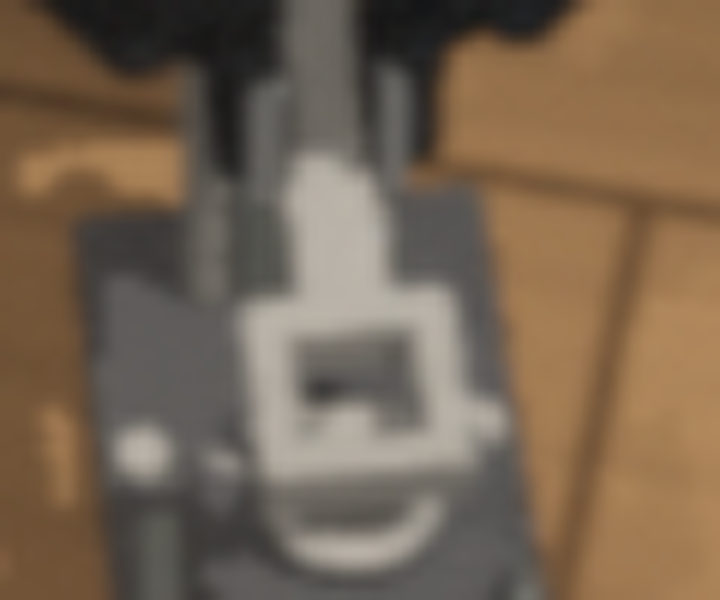

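View pics/p2_top.png

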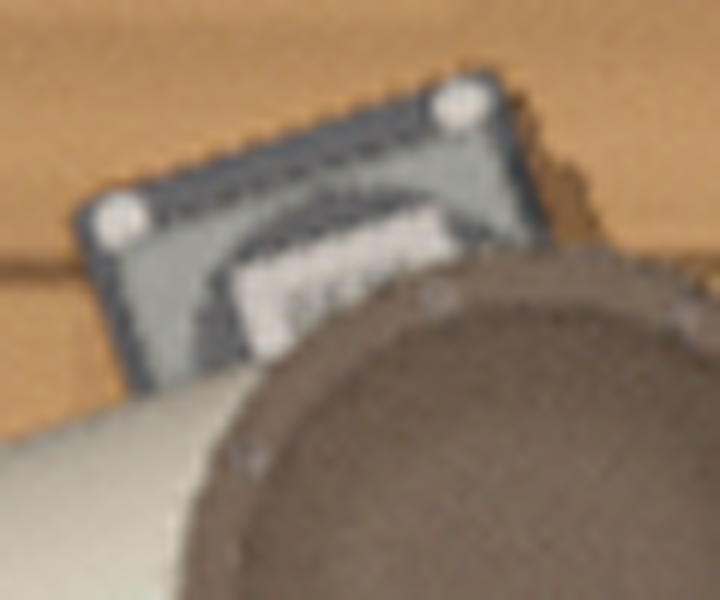

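```bash
python3 - <<'E'
from h import *
np.set_printoptions(precision=1,suppress=True)
f=lambda p,x,y,s:(np.array(p,float)+.5)/s-.5+[x,y]
L=f([(478,464),(264,480),(458,288),(242,302)],300,190,12);T=f([(237,265),(438,204)],275,215,12)
for i in range(2): print(two(L[i],T[i]))
for z in(123,125,127):
    C=plane("scene",L,z);print(z,"scene outer centre",C.mean(0)[:2], "hole",plane("scene",f([(300,342),(415,332),(430,428),(306,440)],300,190,12),z).mean(0)[:2])
    e=(C[0]-C[1]);g=C[:2].mean(0)-C[2:].mean(0);print(" yaw",np.degrees(np.arctan2(-e[0],e[1])),np.degrees(np.arctan2(g[1],g[0])))
    d=plane("top",T,z);e=d[0]-d[1];print(" topyaw",np.degrees(np.arctan2(-e[0],e[1])),np.linalg.norm(e), "hole from top front",d.mean(0)-18*np.array([e[1],-e[0],0])/np.linalg.norm(e))
E
```

```text
(array([570.4,  28.9, 126.3]), np.float64(1.3314774118565287))
(array([580.5,  -5.4, 125.5]), np.float64(0.12689086159590618))
123 scene outer centre [556.    6.3] hole [556.4   6.8]
 yaw 17.049941970118535 17.04745207703771
 topyaw 16.526075177568984 35.13811150717259 hole from top front [558.4   6.3 123. ]
125 scene outer centre [557.3   6.6] hole [557.7   7.1]
 yaw 17.049941970118525 17.047452077037693
 topyaw 16.526075177569027 35.07358736563467 hole from top front [558.3   6.3 125. ]
127 scene outer centre [558.6   6.8] hole [559.1   7.3]
 yaw 17.049941970118514 17.04745207703773
 topyaw 16.526075177568888 35.00906322409673 hole from top front [558.2   6.3 127. ]
```

>>> jog_arm(increments=[[-0.0005,0,0.004,0],[-0.0005,0,0.007,0],[-0.0005,0,0.007,0]])

```text
clock: 11.15
position: [505.3, -9.4, 103.6]
ee_rot: [0.987, 0.158, -0.002, 0.001]
contact_force: [0.4, -0.5, -3.1]
gripper_width: 14.2
```

>>> jog_arm(increments=[[0,0,0.0015,0],[0,0,0.003,0],[0,0,0.003,0]])

```text
clock: 11.52
position: [505.4, -9.4, 100.5]
ee_rot: [0.987, 0.158, -0.002, 0.001]
contact_force: [0.3, -0.7, -1.8]
gripper_width: 13.8
```

>>> jog_arm(increments=[[0,0,0.0015,0],[0,0,0.003,0],[0,0,0.003,0]])

```text
clock: 11.9
position: [505.5, -9.4, 97.4]
ee_rot: [0.987, 0.158, -0.002, 0.001]
contact_force: [-0.8, 0.2, -2.4]
gripper_width: 13.7
```

>>> jog_arm(increments=[[0,0,0.001,0],[0,0,0.002,0],[0,0,0.002,0]])

```text
clock: 12.28
position: [505.5, -9.4, 95.4]
ee_rot: [0.987, 0.158, -0.002, 0.001]
contact_force: [0.4, -0.0, -1.7]
gripper_width: 13.6
```

>>> jog_arm(increments=[[0,0,0.001,0],[0,0,0.003,0],[0,0,0.003,0]])

```text
clock: 12.65
position: [505.5, -9.4, 92.2]
ee_rot: [0.987, 0.158, -0.002, 0.002]
contact_force: [0.7, 0.3, -1.9]
gripper_width: 13.9
```

>>> jog_arm(increments=[[0,0,0.001,0],[0,0,0.002,0],[0,0,0.002,0]])

```text
clock: 13.02
position: [505.5, -9.4, 90.2]
ee_rot: [0.987, 0.158, -0.002, 0.002]
contact_force: [-0.2, 0.5, -1.7]
gripper_width: 14.2
```

>>> jog_arm(increments=[[0,0,0.001,0],[0,0,0.002,0],[0,0,0.002,0]])

```text
clock: 13.4
position: [505.5, -9.4, 88.1]
ee_rot: [0.987, 0.158, -0.002, 0.002]
contact_force: [0.5, -0.5, -2.3]
gripper_width: 14.2
```

>>> jog_arm(increments=[[0,0,0.0005,0],[0,0,0.001,0],[0,0,0.001,0]])

```text
clock: 13.78
position: [505.5, -9.4, 87.8]
ee_rot: [0.987, 0.158, -0.002, 0.002]
contact_force: [-1.9, 1.0, 5.0]
gripper_width: 14.0
```

```bash
python3 look.py p3 scene,300,190,60,50,12 top,275,215,60,50,12
```

```text
{'clock': np.float64(13.875), 'position': array([505.478,  -9.457,  87.729]), 'ee_rot': array([ 0.987,  0.158, -0.002,  0.002]), 'contact_force': array([-3.04 ,  0.247,  6.437]), 'wrist_torque': array([ 0.246,  0.778, -0.067]), 'gripper_width': np.float64(14.134), 'joints': array([ 0.305,  0.337, -0.465,  0.004, -0.773,  1.58 ])}
```

View pics/p3_scene.png

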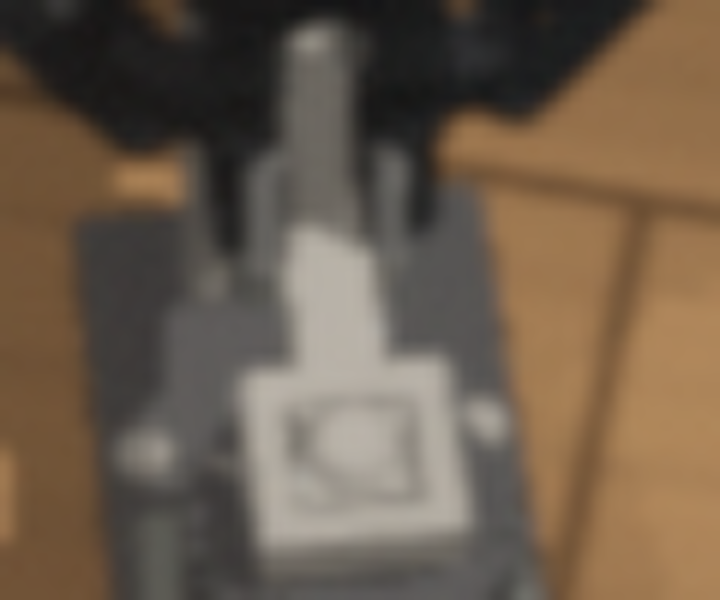

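View pics/p3_top.png

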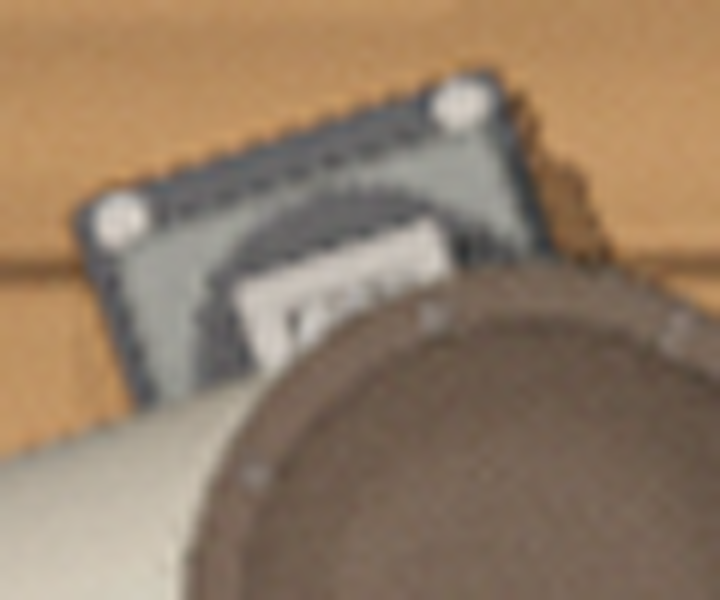

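The square head stands inside the hole at (355,445), and contact came at the predicted height of z_read 88. Release and rise.

>>> jog_arm(increments=[[0,0,0,0],[0,0,0,0],[0,0,0,0]], hand=-0.3)

```text
clock: 14.25
position: [505.6, -9.5, 87.6]
ee_rot: [0.987, 0.158, -0.002, 0.002]
contact_force: [-0.2, 0.0, -0.4]
gripper_width: 29.8
```

>>> jog_arm(increments=[[0,0,-0.02,0],[0,0,-0.05,0],[0,0,-0.08,0],[-0.03,0,-0.11,0],[-0.08,0,-0.12,0],[-0.12,0,-0.12,0],[-0.12,0,-0.12,0]])

```text
clock: 15.12
position: [389.5, -47.1, 208.3]
ee_rot: [0.988, 0.157, -0.001, 0.001]
contact_force: [0.5, 0.5, -0.5]
gripper_width: 29.9
```

```bash
python3 look.py p4 scene,290,170,80,80,7 top,270,205,80,100,6
```

```text
{'clock': np.float64(15.225), 'position': array([392.215, -46.405, 208.423]), 'ee_rot': array([ 0.987,  0.158, -0.001,  0.002]), 'contact_force': array([0.559, 0.198, 1.379]), 'wrist_torque': array([ 0.033, -0.042,  0.005]), 'gripper_width': np.float64(30.026), 'joints': array([ 0.301, -0.004, -0.536,  0.003, -1.041,  1.585])}
```

View pics/p4_scene.png

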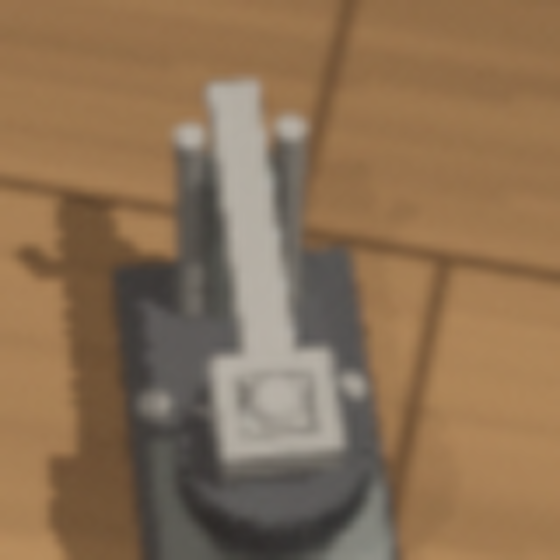

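View pics/p4_top.png

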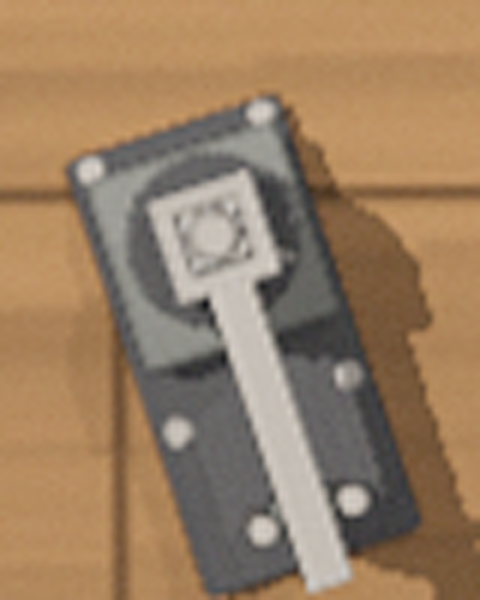

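The spanner is seated: the head is in the hole at (213,233) in the top crop and the handle lies between the pins (263,530) and (353,500). Next is the ring, starting 45° anticlockwise with the gripper fully open.

>>> jog_arm(increments=[[0.02,0,0,-8],[0.06,0,0,-17],[0.1,0,0.01,-26],[0.14,0.0005,0.03,-35],[0.165,0.0007,0.05,-42],[0.1735,0.0007,0.058,-45],[0.1735,0.0007,0.058,-45],[0.1735,0.0007,0.058,-45],[0.1735,0.0007,0.058,-45]], hand=1)

```text
clock: 16.35
position: [557.3, 6.8, 150.7]
ee_rot: [0.852, 0.524, -0.001, 0.001]
contact_force: [-0.9, -0.2, -0.6]
gripper_width: 85.4
```

>>> jog_arm(increments=[[0,0,0.03,0],[0,0,0.06,0],[0,0,0.08,0],[0,0,0.085,0],[0,0,0.085,0]])

```text
clock: 16.98
position: [557.7, 6.6, 66.4]
ee_rot: [0.852, 0.524, -0.0, 0.002]
contact_force: [0.1, 0.2, 0.8]
gripper_width: 85.5
```

```bash
python3 look.py r1 scene,270,140,110,110,5
```

```text
{'clock': np.float64(17.025), 'position': array([558.014,   6.657,  66.807]), 'ee_rot': array([0.852, 0.524, 0.   , 0.002]), 'contact_force': array([ 0.445, -0.151,  0.221]), 'wrist_torque': array([-0.059,  0.046,  0.02 ]), 'gripper_width': np.float64(85.82), 'joints': array([ 0.304,  0.438, -0.362,  0.005, -0.77 ,  2.365])}
```

View pics/r1_scene.png

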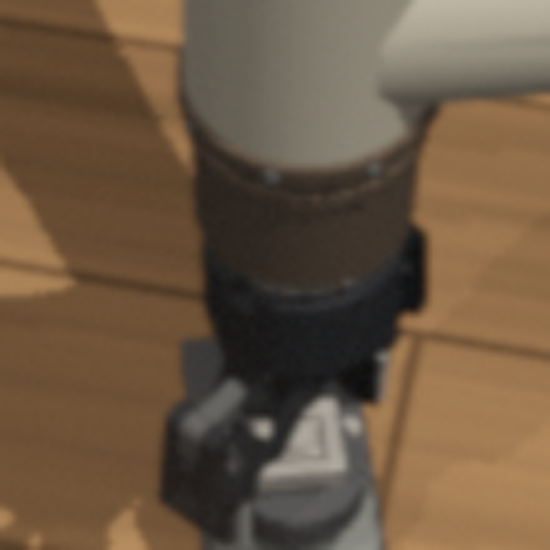

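```bash
python3 - <<'E'
from h import *
for z in (110,125,140,155): print(z,((proj("scene",[[557,6,z],[590,10,z],[597,12,z]])-[270,140])*5).round(0).tolist())
for z in (50,60,70,80,90):
  a=np.radians(63-90)
  print(z,((proj("scene",[[557+43*np.cos(a)+s*11*np.cos(a+1.57),6+43*np.sin(a)+s*11*np.sin(a+1.57),z] for s in(-1,1)])-[270,140])*5).round(0).tolist())
E
```

```text
110 [[296.0, 426.0], [290.0, 494.0], [291.0, 509.0]]
125 [[297.0, 406.0], [290.0, 474.0], [292.0, 489.0]]
140 [[297.0, 386.0], [291.0, 454.0], [292.0, 470.0]]
155 [[298.0, 365.0], [291.0, 434.0], [293.0, 449.0]]
50 [[213.0, 553.0], [252.0, 581.0]]
60 [[212.0, 541.0], [252.0, 569.0]]
70 [[212.0, 529.0], [252.0, 557.0]]
80 [[212.0, 517.0], [252.0, 546.0]]
90 [[211.0, 505.0], [252.0, 534.0]]
```

>>> jog_arm(increments=[[-0.0003,0.0005,0.01,0],[-0.0003,0.0005,0.018,0],[-0.0003,0.0005,0.0205,0],[-0.0003,0.0005,0.0205,0]])

```text
clock: 17.52
position: [558.2, 6.0, 46.0]
ee_rot: [0.852, 0.524, -0.0, 0.002]
contact_force: [0.1, 0.5, -0.2]
gripper_width: 85.4
```

>>> jog_arm(increments=[[0,0,0,0],[0,0,0,0],[0,0,0,0],[0,0,0,0],[0,0,0,0]], hand=-1)

```text
clock: 18.15
position: [557.0, 6.4, 46.6]
ee_rot: [0.852, 0.524, -0.001, 0.001]
contact_force: [-5.4, 3.3, 5.7]
gripper_width: 58.2
```

```bash
python3 look.py r2 scene,270,140,110,110,5 top,270,205,80,100,5
```

```text
{'clock': np.float64(18.25), 'position': array([556.987,   6.423,  46.592]), 'ee_rot': array([ 0.852,  0.524, -0.001,  0.001]), 'contact_force': array([-4.904,  3.222,  5.266]), 'wrist_torque': array([ 0.728,  1.186, -0.007]), 'gripper_width': np.float64(58.68), 'joints': array([ 0.304,  0.466, -0.38 ,  0.004, -0.727,  2.366])}
```

View pics/r2_scene.png

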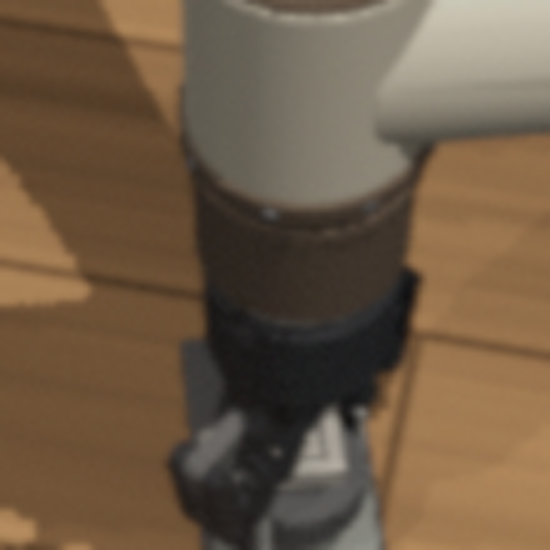

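The gripper reads 58.5 mm, closed on the ring, with a small sideways force. First an 18° free turn.

>>> jog_arm(increments=[[0,0,0,3],[0,0,0,7],[0,0,0,11],[0,0,0,15],[0,0,0,18],[0,0,0,18]])

```text
clock: 19.0
position: [556.7, 6.4, 46.7]
ee_rot: [0.923, 0.384, -0.001, 0.001]
contact_force: [-1.5, 0.8, 1.4]
gripper_width: 58.6
```

```bash
cat > st.py <<'E'
from h import *
s=read_state();q=s['ee_rot'];ax=R.from_quat(q).apply([1,0,0]);a=np.degrees(np.arctan2(ax[1],ax[0]))
F=s['contact_force'];M=s['wrist_torque'];r=(np.array([557.5,6.2,0])-s['position'])/1000
print("t %.2f a %.2f pos %s F %s M %s Mz_axis %.3f w %.1f"%(s['clock'],a,s['position'].round(1),F.round(1),M.round(3),M[2]-(r[0]*F[1]-r[1]*F[0]),s['gripper_width']))
E
python3 st.py
```

```text
t 19.00 a 45.21 pos [556.7   6.4  46.7] F [-1.5  0.8  1.4] M [-0.1    0.174  0.143] Mz_axis 0.143 w 58.6
```

>>> jog_arm(increments=[[0,0,0,2],[0,0,0,4],[0,0,0,4]])

```text
clock: 19.38
position: [556.7, 6.4, 46.7]
ee_rot: [0.936, 0.352, -0.001, 0.001]
contact_force: [-0.7, 0.9, 0.4]
gripper_width: 58.8
```

```bash
python3 st.py
```

```text
t 19.38 a 41.19 pos [556.7   6.4  46.7] F [-0.7  0.9  0.4] M [-0.199  0.097  0.169] Mz_axis 0.168 w 58.8
```

>>> jog_arm(increments=[[0,0,0,2],[0,0,0,4],[0,0,0,4]])

```text
clock: 19.75
position: [556.6, 6.4, 46.7]
ee_rot: [0.948, 0.319, -0.001, 0.001]
contact_force: [-2.1, 0.2, 0.7]
gripper_width: 58.5
```

```bash
python3 st.py
```

```text
t 19.75 a 37.16 pos [556.6   6.4  46.7] F [-2.1  0.2  0.7] M [-0.168  0.068  0.095] Mz_axis 0.096 w 58.5
```

>>> jog_arm(increments=[[0,0,0,2],[0,0,0,4],[0,0,0,4]])

```text
clock: 20.12
position: [556.6, 6.4, 46.7]
ee_rot: [0.958, 0.285, -0.001, 0.001]
contact_force: [-1.3, 0.5, -0.2]
gripper_width: 58.7
```

```bash
python3 st.py
```

```text
t 20.12 a 33.13 pos [556.6   6.4  46.7] F [-1.3  0.5 -0.2] M [-0.242  0.217  0.141] Mz_axis 0.141 w 58.7
```

>>> jog_arm(increments=[[0,0,0,2],[0,0,0,4],[0,0,0,4]])

```text
clock: 20.5
position: [556.6, 6.4, 46.7]
ee_rot: [0.968, 0.251, -0.001, 0.001]
contact_force: [-0.7, 0.8, -0.4]
gripper_width: 58.4
```

```bash
python3 st.py
```

```text
t 20.50 a 29.10 pos [556.6   6.4  46.7] F [-0.7  0.8 -0.4] M [-0.201  0.24   0.123] Mz_axis 0.122 w 58.4
```

>>> jog_arm(increments=[[0,0,0,2],[0,0,0,4],[0,0,0,4]])

```text
clock: 20.88
position: [556.6, 6.4, 46.7]
ee_rot: [0.976, 0.217, -0.001, 0.001]
contact_force: [-1.3, 0.9, 0.5]
gripper_width: 58.0
```

```bash
python3 st.py
```

```text
t 20.88 a 25.07 pos [556.6   6.4  46.7] F [-1.3  0.9  0.5] M [-0.19   0.259  0.142] Mz_axis 0.142 w 58.0
```

>>> jog_arm(increments=[[0,0,0,2],[0,0,0,4],[0,0,0,4]])

```text
clock: 21.25
position: [556.6, 6.4, 46.7]
ee_rot: [0.983, 0.183, -0.001, 0.001]
contact_force: [-2.4, 0.4, -0.6]
gripper_width: 58.0
```

```bash
python3 st.py
```

```text
t 21.25 a 21.04 pos [556.6   6.4  46.7] F [-2.4  0.4 -0.6] M [-0.231  0.228  0.146] Mz_axis 0.146 w 58.0
```

>>> jog_arm(increments=[[0,0,0,2],[0,0,0,4],[0,0,0,4]])

```text
clock: 21.62
position: [556.5, 6.4, 46.7]
ee_rot: [0.989, 0.148, -0.001, 0.001]
contact_force: [-1.0, 0.3, 1.3]
gripper_width: 58.3
```

```bash
python3 st.py
```

```text
t 21.62 a 17.01 pos [556.5   6.4  46.7] F [-1.   0.3  1.3] M [-0.173  0.349  0.088] Mz_axis 0.088 w 58.3
```

>>> jog_arm(increments=[[0,0,0,2],[0,0,0,4],[0,0,0,4]])

```text
clock: 22.0
position: [556.5, 6.4, 46.7]
ee_rot: [0.994, 0.113, -0.001, 0.001]
contact_force: [-1.3, 0.5, 1.2]
gripper_width: 58.6
```

```bash
python3 st.py; python3 look.py r3 scene,290,170,80,80,7
```

```text
t 22.00 a 12.98 pos [556.5   6.4  46.7] F [-1.3  0.5  1.2] M [-0.163  0.346  0.111] Mz_axis 0.110 w 58.6
{'clock': np.float64(22.05), 'position': array([556.452,   6.353,  46.691]), 'ee_rot': array([ 0.994,  0.113, -0.001,  0.001]), 'contact_force': array([-2.524,  0.533,  0.831]), 'wrist_torque': array([-0.136,  0.351,  0.14 ]), 'gripper_width': np.float64(58.379), 'joints': array([ 0.304,  0.465, -0.38 ,  0.004, -0.728,  1.491])}
```

View pics/r3_scene.png

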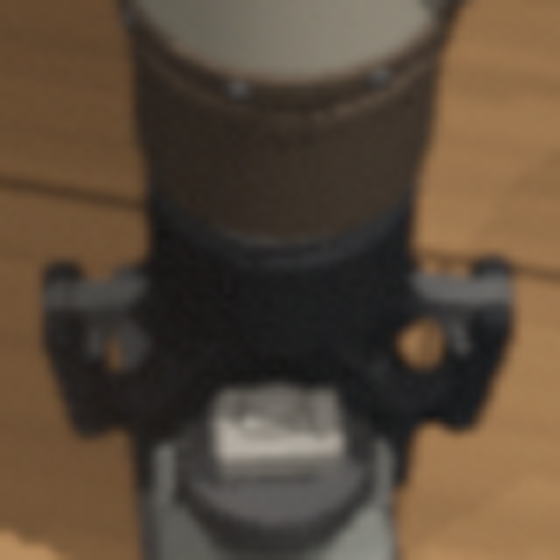

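The fingers hold the ring at (165,480) and (385,480), and the spanner's head hasn't moved. I'll continue the stroke.

>>> jog_arm(increments=[[0,0,0,2],[0,0,0,4],[0,0,0,4]])

```text
clock: 22.42
position: [556.5, 6.4, 46.7]
ee_rot: [0.997, 0.078, -0.001, 0.002]
contact_force: [-1.5, 0.7, 0.5]
gripper_width: 58.6
```

```bash
python3 st.py
```

```text
t 22.43 a 8.97 pos [556.5   6.4  46.7] F [-1.5  0.7  0.5] M [-0.136  0.408  0.165] Mz_axis 0.165 w 58.6
```

>>> jog_arm(increments=[[0,0,0,2],[0,0,0,4],[0,0,0,4]])

```text
clock: 22.8
position: [556.4, 6.4, 46.7]
ee_rot: [0.999, 0.043, -0.001, 0.002]
contact_force: [-1.1, 0.4, 0.3]
gripper_width: 58.4
```

```bash
python3 st.py
```

```text
t 22.80 a 4.94 pos [556.4   6.4  46.7] F [-1.1  0.4  0.3] M [-0.11   0.477  0.165] Mz_axis 0.165 w 58.4
```

>>> jog_arm(increments=[[0,0,0,2],[0,0,0,4],[0,0,0,4]])

```text
clock: 23.18
position: [556.4, 6.4, 46.7]
ee_rot: [1.0, 0.008, -0.001, 0.002]
contact_force: [-2.2, 1.1, 0.6]
gripper_width: 58.9
```

```bash
python3 st.py
```

```text
t 23.18 a 0.90 pos [556.4   6.4  46.7] F [-2.2  1.1  0.6] M [-0.189  0.499  0.085] Mz_axis 0.084 w 58.9
```

>>> jog_arm(increments=[[0,0,0,2],[0,0,0,4],[0,0,0,4]])

```text
clock: 23.55
position: [556.4, 6.4, 46.7]
ee_rot: [1.0, -0.027, -0.001, 0.002]
contact_force: [-1.2, 1.1, 1.3]
gripper_width: 58.2
```

```bash
python3 st.py
```

```text
t 23.55 a -3.13 pos [556.4   6.4  46.7] F [-1.2  1.1  1.3] M [-0.155  0.435  0.161] Mz_axis 0.160 w 58.2
```

>>> jog_arm(increments=[[0,0,0,2],[0,0,0,4],[0,0,0,4]])

```text
clock: 23.92
position: [556.3, 6.4, 46.7]
ee_rot: [0.998, -0.062, -0.001, 0.002]
contact_force: [-1.4, 1.7, 1.3]
gripper_width: 58.2
```

```bash
python3 st.py
```

```text
t 23.93 a -7.16 pos [556.3   6.4  46.7] F [-1.4  1.7  1.3] M [-0.077  0.534  0.072] Mz_axis 0.070 w 58.2
```

>>> jog_arm(increments=[[0,0,0,2],[0,0,0,4],[0,0,0,4]])

```text
clock: 24.3
position: [556.3, 6.4, 46.7]
ee_rot: [0.995, -0.097, -0.001, 0.002]
contact_force: [-2.7, 1.9, 0.9]
gripper_width: 58.5
```

```bash
python3 st.py
```

```text
t 24.30 a -11.17 pos [556.3   6.4  46.7] F [-2.7  1.9  0.9] M [-0.028  0.594  0.293] Mz_axis 0.291 w 58.5
```

>>> jog_arm(increments=[[0,0,0,0.7],[0,0,0,1.5],[0,0,0,1.5]])

```text
clock: 24.68
position: [556.3, 6.4, 46.7]
ee_rot: [0.994, -0.11, -0.001, 0.002]
contact_force: [-1.5, 1.3, 1.0]
gripper_width: 58.6
```

```bash
python3 st.py
```

```text
t 24.68 a -12.65 pos [556.3   6.4  46.7] F [-1.5  1.3  1. ] M [-0.032  0.604  0.426] Mz_axis 0.425 w 58.6
```

>>> jog_arm(increments=[[0,0,0,0.7],[0,0,0,1.5],[0,0,0,1.5]])

```text
clock: 25.05
position: [556.3, 6.4, 46.7]
ee_rot: [0.992, -0.123, -0.001, 0.002]
contact_force: [-1.3, 0.8, 1.9]
gripper_width: 58.6
```

```bash
python3 st.py
```

```text
t 25.05 a -14.13 pos [556.3   6.4  46.7] F [-1.3  0.8  1.9] M [-0.067  0.634  0.574] Mz_axis 0.573 w 58.6
```

>>> jog_arm(increments=[[0,0,0,1],[0,0,0,2],[0,0,0,2]])

```text
clock: 25.42
position: [556.3, 6.4, 46.7]
ee_rot: [0.99, -0.14, -0.001, 0.002]
contact_force: [-1.9, 0.5, 0.9]
gripper_width: 58.7
```

```bash
python3 st.py
```

```text
t 25.43 a -16.11 pos [556.3   6.4  46.7] F [-1.9  0.5  0.9] M [-0.02   0.655  0.809] Mz_axis 0.809 w 58.7
```

>>> jog_arm(increments=[[0,0,0,0.9],[0,0,0,1.8],[0,0,0,1.8]])

```text
clock: 25.8
position: [556.3, 6.4, 46.7]
ee_rot: [0.988, -0.155, -0.001, 0.002]
contact_force: [-1.7, 1.6, 1.6]
gripper_width: 58.4
```

```bash
python3 st.py
```

```text
t 25.80 a -17.89 pos [556.3   6.4  46.7] F [-1.7  1.6  1.6] M [0.003 0.648 1.133] Mz_axis 1.132 w 58.4
```

>>> jog_arm(increments=[[0,0,0,0],[0,0,0,0]])

```text
clock: 26.05
position: [556.3, 6.4, 46.7]
ee_rot: [0.988, -0.155, -0.001, 0.002]
contact_force: [-1.8, 0.8, 0.8]
gripper_width: 58.7
```

```bash
python3 st.py; python3 -c "
from h import *
get_image('scene')"; python3 st.py
```

```text
t 26.05 a -17.87 pos [556.3   6.4  46.7] F [-1.8  0.8  0.8] M [0.051 0.617 1.042] Mz_axis 1.041 w 58.7
t 26.10 a -17.88 pos [556.2   6.4  46.7] F [-1.6  0.9  0.7] M [0.027 0.671 1.086] Mz_axis 1.086 w 58.3
```

The torque reads about 1.04–1.13 N m and holds, so the ring is nipped up. Let go and lift clear.

>>> jog_arm(increments=[[0,0,0,0],[0,0,0,0],[0,0,0,0],[0,0,0,0]], hand=1)

```text
clock: 26.6
position: [556.4, 6.3, 46.8]
ee_rot: [0.988, -0.156, -0.001, 0.002]
contact_force: [0.7, -0.3, 0.2]
gripper_width: 85.3
```

>>> jog_arm(increments=[[0,0,-0.02,0],[0,0,-0.05,0],[0,0,-0.09,0],[0,0,-0.13,0],[0,0,-0.16,0],[-0.05,0,-0.17,0],[-0.1,0,-0.18,0],[-0.15,0,-0.18,0],[-0.17,0,-0.18,0],[-0.17,0,-0.18,0]])

```text
clock: 27.85
position: [394.1, 59.5, 227.4]
ee_rot: [0.988, -0.155, -0.0, 0.001]
contact_force: [0.6, 0.2, 1.2]
gripper_width: 85.5
```

```bash
python3 st.py;python3 look.py f scene,290,170,80,80,7 top,270,205,80,100,6
```

```text
t 27.85 a -17.84 pos [394.1  59.5 227.4] F [0.6 0.2 1.2] M [ 0.048 -0.038 -0.049] Mz_axis -0.108 w 85.5
{'clock': np.float64(27.95), 'position': array([395.565,  59.454, 227.234]), 'ee_rot': array([ 0.988, -0.156, -0.   ,  0.002]), 'contact_force': array([ 0.278,  0.224, -0.401]), 'wrist_torque': array([ 0.013, -0.039, -0.019]), 'gripper_width': np.float64(85.414), 'joints': array([ 0.562, -0.012, -0.493,  0.002, -1.092,  0.695])}
```

View pics/f_scene_full.png

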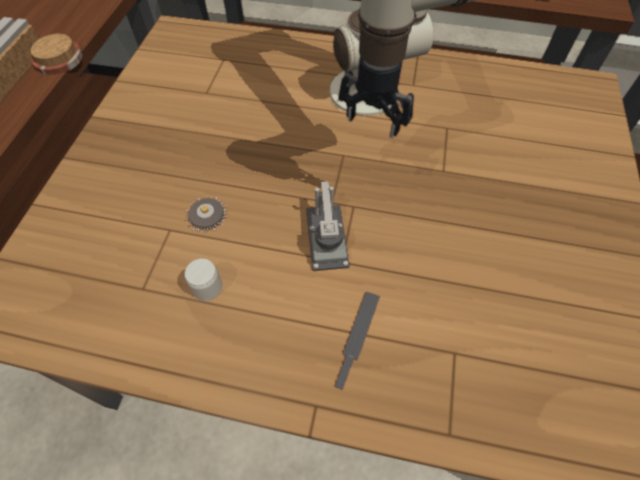

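View pics/f_top.png

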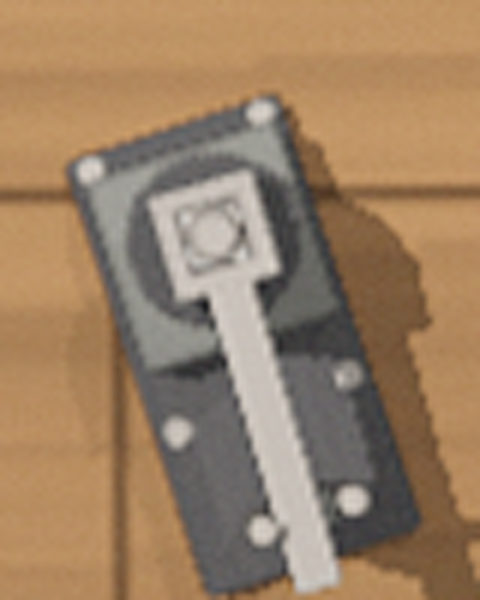

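View pics/f_scene.png

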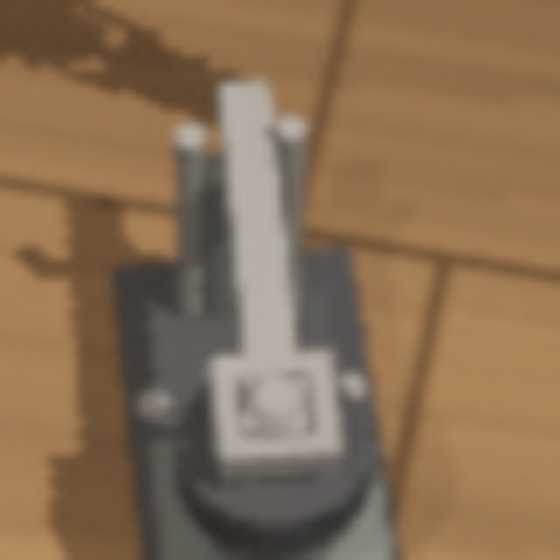

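The spanner is flat on the head. Its handle bears on the +y pin, at (263,530) in the top crop. The bystanders haven't moved and the arm is clear. Handing in.

```bash
python3 -c "
from bench import *
print(job_done())"
```

```text
the job is handed in; nothing more can be done
None
```

The adjuster is locked and the job was handed in at about 28 s. The spanner sits on the square head with its handle between the stop pins, and the ring is seated and nipped up.

- **Spanner:** I lowered it onto the head until it touched the shoulder at the predicted height. The last pictures show it flat on the head, with the handle bearing on the +y pin.
- **Ring:** I turned it clockwise in one stroke of about 81°. Drag stayed near 0.15 N m until about 70–74°, where the seat was felt. The torque then rose to between 1.04 and 1.13 N m and held there for about 0.3 s. I let go and moved the arm clear.
- **Barrel:** it moved only by the play until the handle met the pin. I judged that by eye from the pictures and did not measure the corner's shift.
- **Other things on the bench:** the wire wheel, blank and tin look unmoved in the last picture.

**Disagreements**
- **Fingertip height:** the closed fingertips were about 5.6 mm above the reported TCP, not 17 mm ahead of it. The first grasp therefore closed on nothing above the handle. I found the true height by touching the spanner lightly (about 6 N) and allowed for it from then on.
- **Gripper opening:** it read about 2 mm less than the true size of what it held.
- **Torque noise:** the torque reading scatters by about 0.05 N m, so the peak is known only to within that.

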